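# Clip a memo pad home on the lever clipboard

### The arm

A 7-joint arm with a two-finger parallel gripper is mounted at the origin on the work surface. World frame = base frame: x ahead of the robot, y to its left, z up, the work surface at z = 0. Lengths are in m, angles in degrees, forces in N, time in s.
With the tool pointing down it reaches from about 0.425 to 0.875 m from the base axis. Payload 4.7 kg.
Tool frame: the origin (TCP) lies at the very end of the fingers, on their centre line; the grasp point (between the pads) lies 19 mm behind it; z points along the fingers, y is the line along which they close (so a half turn about z gives the same grasp; the last joint's range is limited). The gripper opens to 87 mm and grips with 3 to 60 N. Pads are 19 mm wide; open, the fingers measure 117 mm over their backs; the gripper's body (75 mm by 190 mm) begins 51 mm behind the grasp point.
Start: joints at [67.615, 18.392, -4.016, 83.108, 1.295, 78.541, -3.26], TCP at [0.256, -0.597, 0.2] pointing down, gripper open.
Joint ranges: [-163.93, 163.93], [-17.29, 119.83], [-79.2, 71.16], [3.27, 140.29], [-89.18, 269.18], [5.43, 117.66], [-154.24, 154.24]. Speed limits (degrees/s): [147.25, 147.25, 180, 180, 180, 180, 180].

### API

Orientations are given as a 3x3 rotation matrix whose columns are the frame's x, y, z axes.
In Python, from workcell import manip gives the robot as it stands. Calls block until the motion is done:
- manip.move_ptp(position, orientation): joint-space move of the TCP to a pose.
- manip.line_to(position, frame=None, speed=0.15): straight line of the TCP; frame=None keeps the orientation; speed is the mean speed in m/s.
- manip.move_j(angles): joint-space move.
- manip.grip(opening, strength=None): opening from 0.0 (shut) to 1.0 (fully open); strength is the grip in N (None keeps the last); returns when the fingers have stopped.
- manip.wait(seconds).
- manip.solve_ik(position, orientation): joint angles nearest the present ones, or None.
- manip.get_obs(): the state.
- manip.grab_frame(name): name is "side" or "top"; returns a dict with "img" (420x560x3 uint8, red, green, blue), "mtx" (3x3 intrinsics, pixels), "R" (3x3) and "t" (3): a world point X has camera coordinates R X + t. Camera axes: x right, y down, z forward; pixel columns grow to the right and rows downward; lengths in m; the calibration is good to about 2 mm. A picture is of the moment at which its call begins. There is no depth.
A pose or a line that the arm cannot do raises manip.MotionError and nothing moves.
- manip.job_done(): hands the job in; it is judged then, once.
The state is a dict: "time": time; "q": joint angles; "dq": joint speeds; "joint_efforts": joint torques, N m; "position": TCP position; "tool_rot": TCP orientation; "wrist_force": force on the tool from outside, world axes, zero at the start; "moment": the same for the moment, N m; "width": opening from 0.0 (shut) to 1.0 (fully open); "gripper_force": force on a finger pad.
Only numpy, scipy, OpenCV 4.12 (cv2) and the standard library are available. Lean on these libraries where they do the work, as an engineer would, in place of code of your own. Each camera call takes 0.05 s, during which the arm holds its last target. There are 200 camera calls.

### The job

Slide the memo pad up the clipboard until its head sits fully home and square against the stop hidden inside the clip, feeling for it gently so that the pad's edge is not crushed. Then tip the standing lever over, pushing gently near its tip until it snaps shut by itself and the clip grips the pad. Leave the other things on the desk where they are.

Things in the scene. Friction and masses are not known exactly. Their poses are not given: they have to be found in the camera images.
- board: A5 clipboard of brown hardboard, 230 x 160 x 3 mm, lying on the desk and fixed to it. Origin: centre of its underside, on the desk. +x runs along its length to the head, where the steel clip sits; z up; the foot end is nearer the robot.
- backstop (a joint): how far the clip's paper stop is pressed back, m: 0 at rest, 0.002 at its end. An upright steel lip 98 mm wide, 10 mm tall, square to the board, on a stiff leaf spring (10 N per mm). Adjustable: its face is anywhere 60 to 80 mm from the board's centre towards the head, hidden under the clamp plate, not measured; find it by feel. 9 N against it crushes the pad's edge.
- pad: white memo pad, stiff card back, grey taped head, 128 x 91 x 9 mm, 90 g, loose on the clipboard, its head 15 to 55 mm short of the stop, slightly askew. Origin: centre of underside; +x to its head. Too wide to grip: slide it (under 1 N). Pushed at one point while askew, a corner of its head can wedge on the stop; two spread fingertips on its tail square it.
- pad_head (a point): middle of the pad's head face, 64 mm ahead of the pad's centre, at half its thickness
- pad_tail (a point): middle of the pad's tail face (towards the robot), 64 mm behind the pad's centre, at half its thickness
- clamp_plate: springy steel plate of the clip, 92 mm wide, over the stop; its round 5 mm front edge is 48 mm from the board's centre towards the head. With the lever open the edge is 4 mm clear of the pad's top; with it shut it presses the pad with about 9 N. Origin: on its hinge axis, 93 mm from the board's centre towards the head, 18.5 mm above the desk.
- lever (a joint): clip lever angle, rad: 0 open (leaning 10 degrees back past upright, away from the pad), 1.75 shut, flat and level over the clip, tip towards the pad. A spring holds it open and resists by up to 0.35 N m (7 to 10 N pushed 45 mm from the hinge, more nearer to it), fading to nil at about 1.58; from there it snaps to 1.75 by itself and stays. Over 15 N from the fingers bends it.
- flap_hinge (a point): centre of the lever's hinge axis, 84 mm from the board's centre towards the head, 26 mm above the desk. The axis runs along the board's y.
- flap_tip (a point): centre of the rounded bead at the lever's tip, 53.5 mm from the hinge axis; it moves with the lever. The bead is 7 mm thick; the blade between hinge and bead is a flat 3 mm steel plate, 58 mm wide, about 60 g.
- marker: bystander: green marker with a cap, 135 x 15 mm, lying on the desk beside the clipboard. Origin: centre of its underside.
- ballpoint: bystander: blue ballpoint pen, 135 x 15 mm, lying on the desk beside the clipboard. Origin: centre of its underside.
- eraser: bystander: small eraser in a paper sleeve, 43 x 13 x 11 mm, lying on the clipboard beside the memo pad. Origin: centre of its underside.
- stapler: bystander: black desk stapler, 125 x 30 x 46 mm, on the desk beside the clipboard. Origin: centre of its underside.
- notes: bystander: block of sticky notes, 76 x 76 x 22 mm. Origin: centre of its underside.
- glue: bystander: glue stick standing upright, 28 mm across, 88 mm tall. Origin: centre of its underside.
- mug: bystander: white mug, 82 mm across, 92 mm tall. Origin: centre of its underside.
- stamp_tin: bystander: flat steel ink-pad tin, 110 x 68 x 18 mm. Origin: centre of its underside.
There are look-alikes about, which are no part of the job. There is more than one size of the pad; the one meant has the size given above.

How it is judged:
By the outcome, as a careful person would: the job done as asked, in the order asked, and still so for the second after the job is handed in, with the robot touching nothing.
It also fails if it takes over 72 s, if anything falls off the work surface, if the arm or the gripper's body presses on something with over 40 N, if the wrist force passes 120 N, or if a joint passes its speed limit or range.

## Working session

There is one attempt and no reset: what is moved stays moved. The work goes in short steps, each a Python script; the robot and the scene stay as the last script left them, time stands still between calls to the robot, and variables do not carry over. Pictures are saved under pics/ and viewed, at most 10 in all, crops included, and the job is handed in when it is done.

```bash
mkdir -p pics; ls
python3 - <<'E'
from workcell import manip
import cv2,numpy as np
for n in("top","side"):
    f=manip.grab_frame(n); cv2.imwrite(f"pics/{n}0.png",f["img"][:,:,::-1]); np.savez(f"{n}.npz",**f)
    print(n,f["mtx"].round(1).tolist(),f["R"].round(3).tolist(),f["t"].round(3).tolist())
print(manip.get_obs())
E
```

```text
pics
top [[477.4, 0.0, 280.6], [0.0, 477.4, 214.8], [0.0, 0.0, 1.0]] [[-0.028, -1.0, 0.001], [-0.989, 0.028, -0.148], [0.148, -0.005, -0.989]] [0.022, 0.502, 1.235]
side [[455.5, 0.0, 278.0], [0.0, 455.5, 211.4], [0.0, 0.0, 1.0]] [[-0.899, -0.437, -0.01], [-0.315, 0.663, -0.679], [0.303, -0.607, -0.734]] [0.465, 0.198, 1.073]
{'time': 0.1, 'q': array([67.61509909, 18.43600331, -4.01822898, 83.16817233,  1.29629335,
       78.54065232, -3.2575743 ]), 'dq': array([-0.06712304, -0.010739  ,  0.00155896, -0.20198246, -0.01798926,
       -0.01391216, -0.08398045]), 'joint_efforts': array([-4.90617731e-04, -4.92573130e+01, -4.05928306e-01, -3.13401747e+01,
       -6.41735760e-02,  3.94585077e-02,  9.04508101e-05]), 'position': array([ 0.25574763, -0.59698945,  0.19905551]), 'tool_rot': array([[ 9.19137054e-01,  3.93937141e-01, -7.78112975e-04],
       [ 3.93937896e-01, -9.19135742e-01,  1.55611322e-03],
       [-1.02180652e-04, -1.73680951e-03, -9.99998487e-01]]), 'wrist_force': array([-0.19854954,  0.57432485,  0.14416325]), 'moment': array([-0.0569982 , -0.02807862, -0.0117921 ]), 'gripper_force': 0.0, 'width': 1.0014995795615873}
```

View pics/top0.png

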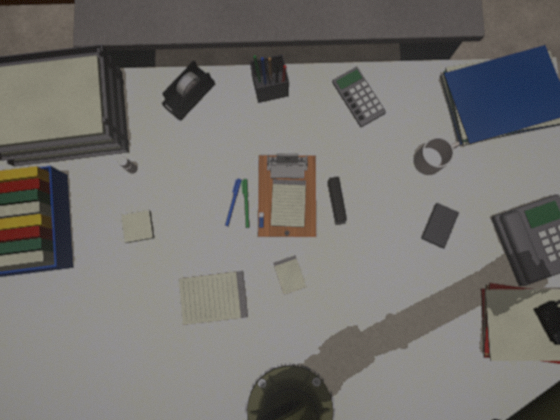

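View pics/side0.png

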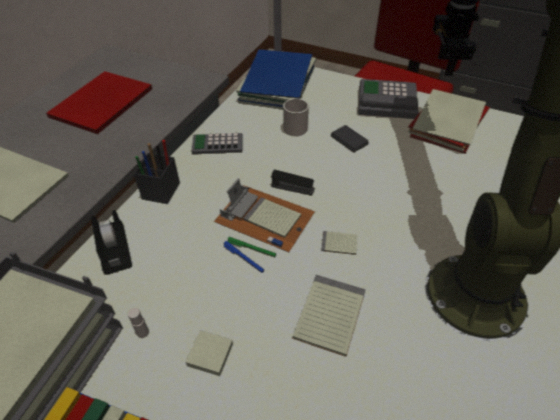

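The top view shows the clipboard at about (287,196) with its clip up at (288,163). Things that could be taken for the pad are the pad on the board (288,205), a large pad (212,297), a small pad (290,274) and the sticky notes (137,226). I choose the one on the board and check it in a close crop.

Run:
```python
import cv2,numpy as np
a=np.load("top.npz")["img"][145:245,220:355]; b=np.load("side.npz")["img"][170:260,205:325]
a=cv2.resize(a,(0,0),fx=5.5,fy=5.5,interpolation=cv2.INTER_CUBIC)
a=np.clip(a.astype(float)*1.6,0,255).astype(np.uint8)
cv2.imwrite("pics/c1.png",a[:,:,::-1])
b=cv2.resize(b,(0,0),fx=6,fy=6,interpolation=cv2.INTER_CUBIC)
b=np.clip(b.astype(float)*1.6,0,255).astype(np.uint8)
cv2.imwrite("pics/c2.png",b[:,:,::-1])
```

```text
(no output)
```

View pics/c1.png

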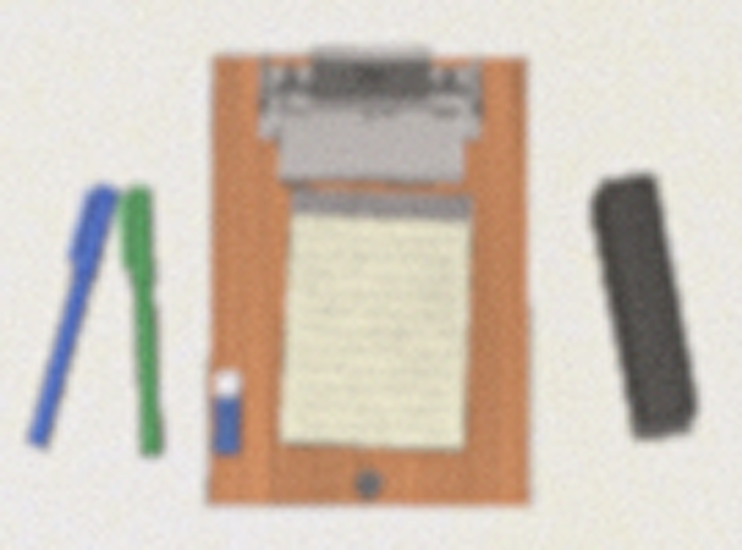

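View pics/c2.png

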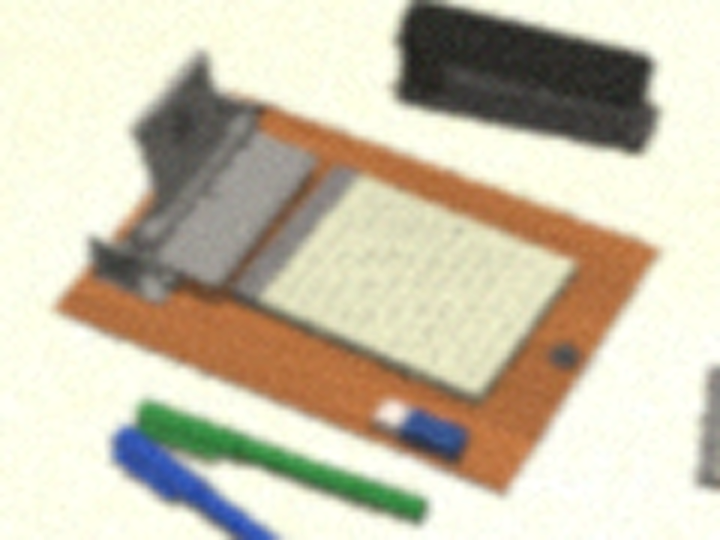

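The crop shows the pad with the grey head just short of the plate, on the brown board. The pad corners in the crop are (292,193), (472,197), (464,449) and (280,443), the eraser is at (227,412) and the lever is open. I now compute the poses.

```bash
cat > h.py <<'E'
import numpy as np,cv2
from workcell import manip
def proj(f,X):
    c=np.asarray(X)@f["R"].T+f["t"]; p=c@f["mtx"].T; return p[...,:2]/p[...,2:]
def unproj(f,uv,z):
    uv=np.atleast_2d(uv).astype(float); d=np.c_[uv,np.ones(len(uv))]@np.linalg.inv(f["mtx"]).T@f["R"]
    o=-f["R"].T@f["t"]; return o+d*((z-o[2])/d[:,2])[:,None]
def rect(f,mask,z,box):
    m=np.zeros_like(mask); x0,y0,x1,y1=box; m[y0:y1,x0:x1]=mask[y0:y1,x0:x1]
    n,l,s,_=cv2.connectedComponentsWithStats(m); k=1+np.argmax(s[1:,4]); 
    c=max(cv2.findContours((l==k).astype(np.uint8),cv2.RETR_EXTERNAL,cv2.CHAIN_APPROX_NONE)[0],key=len)
    h=cv2.convexHull(c)[:,0]
    P=unproj(f,h,z)[:,:2]; r=cv2.minAreaRect((P*1000).astype(np.float32)); return r
E
python3 - <<'E'
from h import *
f=dict(np.load("top.npz")); g=dict(np.load("side.npz"))
crop=lambda p:(np.array(p)+.5)/5.5-.5+[220,145]
crop2=lambda p:(np.array(p)+.5)/6-.5+[205,170]
b=unproj(f,crop([(213,57),(526,58),(529,503),(209,502)]),.003)[:,:2]
p=unproj(f,crop([(292,193),(472,197),(464,449),(280,443)]),.012)[:,:2]
print("board corners",b.round(4).tolist(),b.mean(0)); print("pad",p.round(4).tolist(),p.mean(0))
bs=unproj(g,crop2([(55,308),(245,93),(662,252),(505,493)]),.003)[:,:2]
ps=unproj(g,crop2([(232,290),(350,167),(577,262),(485,395)]),.012)[:,:2]
print("side",bs.round(4).tolist(),bs.mean(0),ps.round(4).tolist(),ps.mean(0))
for q in(b,bs,p,ps):
    d=(q[0]+q[1]-q[2]-q[3])/2; e=(q[0]+q[3]-q[1]-q[2])/2; print(np.hypot(*d),np.hypot(*e),np.degrees(np.arctan2(d[1],d[0])),np.degrees(np.arctan2(-e[0],e[1])))
for n,F in(("top",f),("side",g)):
    hsv=cv2.cvtColor(F["img"],cv2.COLOR_RGB2HSV); H,S,V=[hsv[:,:,i].astype(int) for i in range(3)]
    box=(250,140,330,245) if n=="top" else (205,170,325,260)
    print(n,rect(F,((H<20)&(S>100)).astype(np.uint8),.003,box))
    B=(258,178,310,233) if n=="top" else (240,185,305,245)
    print(rect(F,((H>20)&(H<40)&(S<90)&(V>110)).astype(np.uint8),.012,B))
er=unproj(f,crop([(216,370),(241,370),(240,454),(214,453)]),.014)[:,:2];print("eraser",er.round(4).tolist())
E
```

```text
board corners [[0.6785, 0.0656], [0.6736, -0.0931], [0.4469, -0.0858], [0.4518, 0.0724]] [ 0.56268003 -0.01020092]
pad [[0.6048, 0.0273], [0.6003, -0.0626], [0.4736, -0.0541], [0.4791, 0.0364]] [ 0.53942476 -0.01323753]
side [[0.6784, 0.0657], [0.668, -0.0941], [0.4439, -0.0837], [0.4501, 0.0737]] [ 0.56009342 -0.00958634] [[0.6068, 0.0286], [0.5943, -0.0633], [0.4735, -0.0536], [0.4777, 0.0352]] [ 0.53808722 -0.01328545]
0.2267968049089668 0.15854113998588887 -1.7798844410095582 -1.780992041794909
0.22638747991704086 0.15881708057938795 -2.327145479458758 -3.0139261426573034
0.1265403871578863 0.0903477805566647 -3.990538958146305 -3.1907332024009927
0.12522971472828387 0.09071666911523524 -3.7286811045508017 -5.30447371702699
top ((562.5855102539062, -10.780372619628906), (153.96119689941406, 222.4214630126953), 88.77629852294922)
((534.2908935546875, -12.43172836303711), (87.11141967773438, 113.33045959472656), 85.52481842041016)
side ((562.2572631835938, -9.198371887207031), (157.40188598632812, 226.5867156982422), 88.19514465332031)
((534.2255249023438, -12.082633972167969), (88.33367919921875, 114.66275787353516), 85.73562622070312)
eraser [[0.516, 0.0671], [0.5157, 0.0548], [0.4739, 0.0562], [0.4748, 0.069]]
```

```bash
cat >> h.py <<'E'
C=np.array([.562,-.010]); YAW=np.radians(-1.75)
def B(x,y,z): # board frame -> world
    c,s=np.cos(YAW),np.sin(YAW); return np.array([C[0]+c*x-s*y,C[1]+s*x+c*y,z])
def toB(p):
    c,s=np.cos(YAW),np.sin(YAW); d=np.asarray(p)[:2]-C; return np.array([c*d[0]+s*d[1],-s*d[0]+c*d[1]])
def R(dyaw=0):
    c,s=np.cos(YAW+dyaw),np.sin(YAW+dyaw); return np.array([[c,s,0],[s,-c,0],[0,0,-1.]])
def ft(n=5,dt=.02):
    a=[]
    for _ in range(n):
        o=manip.get_obs(); a.append(np.r_[o["wrist_force"],o["moment"]]); manip.wait(dt)
    return np.mean(a,0),np.std(a,0)
E
python3 - <<'E'
from h import *
p=B(-.115,-.004,.15); print(p)
manip.move_ptp(p,R()); manip.grip(.6)
print(*ft(),manip.get_obs()["width"])
manip.line_to(B(-.115,-.004,.02),speed=.12)
print(*ft()); o=manip.get_obs(); print(o["position"],toB(o["position"]),o["tool_rot"].round(4),o["time"])
manip.line_to(B(-.115,-.004,.006),speed=.05)
print(*ft()); o=manip.get_obs(); print(o["position"],o["time"])
for n in("top","side"):
    f=manip.grab_frame(n); np.savez(f"{n}1.npz",**f)
a=cv2.resize(f["img"][150:270,200:340],(0,0),fx=5,fy=5,interpolation=cv2.INTER_CUBIC)
cv2.imwrite("pics/s1.png",np.clip(a[:,:,::-1]*1.5,0,255))
E
```

```text
[ 0.44693148 -0.01048621  0.15      ]
[-0.11616378  0.11651562  0.34061073  0.0262711   0.03414457  0.00357312] [0.45125931 0.51400105 0.50735896 0.03163213 0.01632474 0.03654986] 0.604355436598308
[-0.08356704 -0.22250049  0.31920161  0.02286324  0.01970298  0.00445859] [0.29894295 0.51219087 0.37463496 0.03294454 0.02678268 0.02883972]
[ 0.4476596  -0.01059572  0.02072137] [-0.11426888 -0.00408722] [[ 9.995e-01 -3.060e-02  1.500e-03]
 [-3.060e-02 -9.995e-01 -5.000e-04]
 [ 1.500e-03  4.000e-04 -1.000e+00]] 4.5917
[ 0.04129865 -0.22121948  0.09207262  0.03163507  0.01283588 -0.01104729] [0.40915151 0.44235998 0.34074515 0.01620573 0.02599867 0.05055444]
[ 0.44694673 -0.01036871  0.0059358 ] 5.1083[ WARN:0@2.833] global loadsave.cpp:1063 imwrite_ Unsupported depth image for selected encoder is fallbacked to CV_8U.
```

View pics/s1.png

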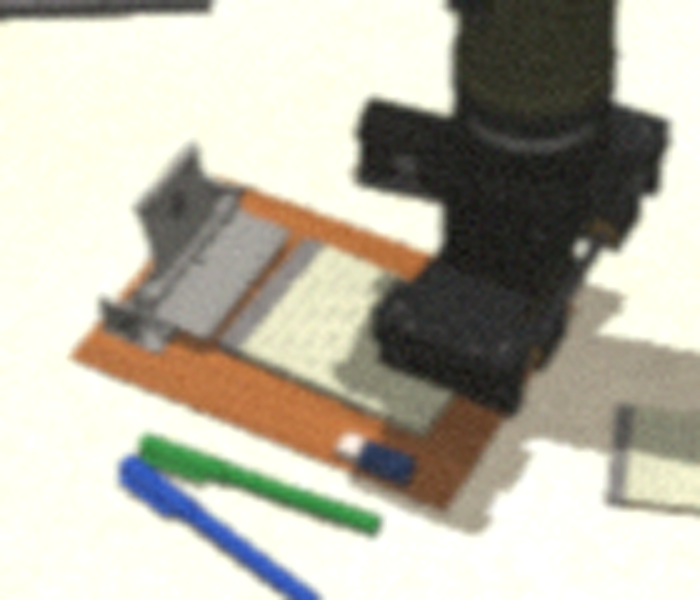

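The side crop shows the fingers coming down behind the pad's tail, with the eraser at (375,457) clear of them. I push to the nearest possible stop position, with a slight drift to +y for centring.

Run:
```python
from h import *
manip.line_to(B(-.094,-.004,.006),speed=.06); print(ft(15,.01)[0].round(2))
manip.line_to(B(-.080,-.0005,.006),speed=.03); print(ft(15,.01)[0].round(2))
o=manip.get_obs(); print(toB(o["position"]),o["position"][2],o["time"])
for n in("top","side"):
    f=manip.grab_frame(n); np.savez(f"{n}2.npz",**f)
    box=(slice(145,245),slice(240,340)) if n=="top" else (slice(165,265),slice(205,305))
    a=cv2.resize(f["img"][box],(400,400),interpolation=cv2.INTER_CUBIC)
    b=np.hstack([b,a]) if n=="side" else a
cv2.imwrite("pics/s2.png",np.clip(b[:,:,::-1]*1.5,0,255).astype(np.uint8))
```

```text
[-0.18 -0.1   0.04  0.02  0.03  0.01]
[-0.1   0.1   0.14  0.03  0.02  0.01]
[-0.08020749 -0.00054585] 0.005930820643304746 6.5917
```

View pics/s2.png

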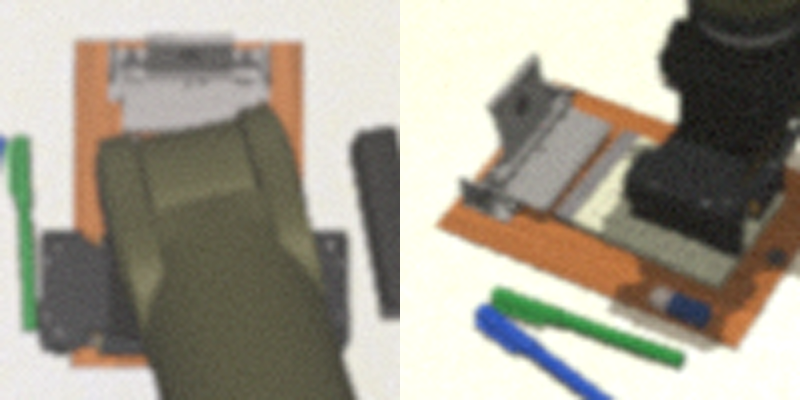

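Run:
```python
from h import *
rows=[]
for k in("","1","2"):
    g=dict(np.load(f"side{k}.npz")); a=cv2.resize(g["img"][195:245,235:305],(0,0),fx=7,fy=7,interpolation=cv2.INTER_CUBIC)
    rows.append(np.clip(a[:,:,::-1].astype(float)*1.6,0,255).astype(np.uint8))
# predicted pad after
im=rows[2]
def px(P): return ((proj(g,P)-[235,195]+.5)*7).astype(int)
o=manip.get_obs(); 
for s in(1,-1):
    y0=-.0005+s*.026
    for x in(-.0705,-.0895): cv2.circle(im,tuple(map(int,px(B(x,y0,.006)))),3,(0,0,255),-1)
P=[B(x,y,.012) for x,y in((-.0705,.045),(.0575,.045),(.0575,-.045),(-.0705,-.045))]
cv2.polylines(im,[px(np.array(P))],1,(255,0,0),1)
cv2.imwrite("pics/cmp.png",cv2.resize(np.vstack([rows[0],im]),(0,0),fx=.85,fy=.85))
```

```text
(no output)
```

View pics/cmp.png

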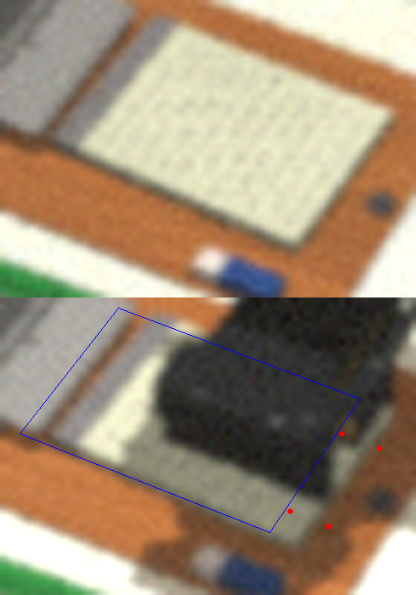

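The top half shows the pad before the push and the bottom half after. It has not moved (tail corner at (300,245) in both), so the fingertips are narrower than I assumed and are only just at the tail. I advance in small steps and track the pad edges.

Run:
```python
from h import *
manip.line_to(B(-.085,-.004,.006),speed=.05)
for i,(x,y) in enumerate([(-.079,-.004),(-.074,-.003),(-.069,-.002)]):
    manip.line_to(B(x,y,.006),speed=.03); F=ft(15,.01)[0]
    print(toB(manip.get_obs()["position"]).round(4),F.round(2))
    g=manip.grab_frame("side")
    a=cv2.resize(g["img"][195:245,235:305],(0,0),fx=5.5,fy=5.5,interpolation=cv2.INTER_CUBIC)
    a=np.clip(a[:,:,::-1].astype(float)*1.6,0,255).astype(np.uint8); b=a if i==0 else np.vstack([b,a])
print(manip.get_obs()["time"]); np.savez("side3.npz",**g)
cv2.imwrite("pics/s3.png",cv2.resize(b[275:],(0,0),fx=1,fy=1))
```

```text
[-0.0791 -0.0039] [ 0.06  0.    0.07  0.02  0.03 -0.01]
[-0.074 -0.003] [-0.2   0.02 -0.09  0.02  0.03 -0.02]
[-0.0691 -0.002 ] [ 0.23  0.14  0.01  0.03  0.02 -0.  ]
8.475
```

View pics/s3.png

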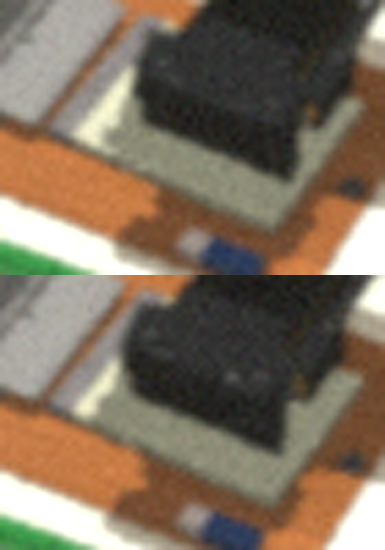

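Run:
```python
from h import *
g=dict(np.load("side3.npz")); o=manip.get_obs(); T,Q=o["position"],o["tool_rot"]; print(T)
a=cv2.resize(g["img"][150:250,215:325],(0,0),fx=7,fy=7,interpolation=cv2.INTER_CUBIC)
a=np.clip(a[:,:,::-1].astype(float)*2,0,255).astype(np.uint8)
px=lambda P:((proj(g,P)-[215,150]+.5)*7).astype(np.int32)
def box(hx,y0,y1,z,col):
    P=np.array([T+Q@np.array(v) for v in((-hx,y0,z),(hx,y0,z),(hx,y1,z),(-hx,y1,z))]); cv2.polylines(a,[px(P)],1,col,1)
box(.0375,-.095,.095,-.07,(0,0,255))
for s in(1,-1):
  box(.0095,s*.026,s*.041,0,(0,255,0)); box(.0095,s*.026,s*.041,-.06,(0,255,255))
c=np.array([.5394,-.0132]); th=np.radians(-3.9); u=np.array([np.cos(th),np.sin(th)]); v=np.array([-u[1],u[0]])
P=np.array([np.r_[c+sx*.064*u+sy*.0455*v,.012] for sx,sy in((-1,-1),(1,-1),(1,1),(-1,1))]); cv2.polylines(a,[px(P)],1,(255,0,0),1)
cv2.imwrite("pics/s4.png",cv2.resize(a,None,fx=.85,fy=.85))
```

```text
[ 0.4928848  -0.00989751  0.00593702]
```

View pics/s4.png

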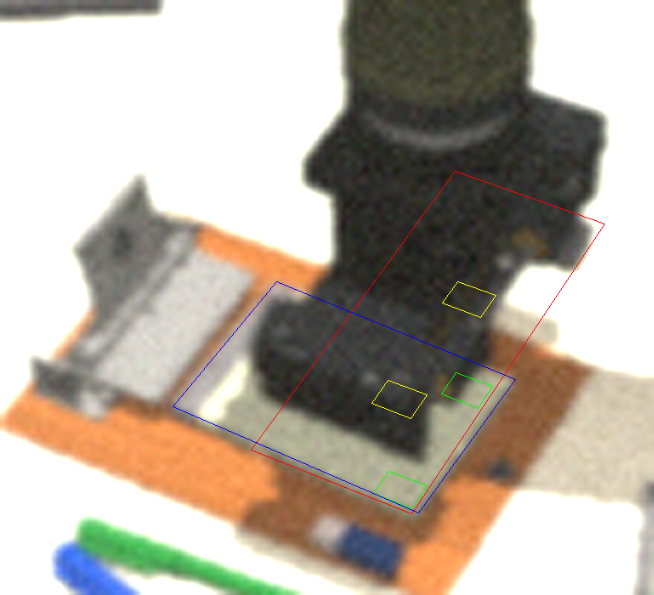

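Run:
```python
from h import *
manip.line_to(B(-.069,-.002,.12),speed=.15)
o=manip.get_obs(); T,Q=o["position"],o["tool_rot"]; print(T,o["time"],o["width"])
def shot(n,x0,y0,w,h,s):
    g=manip.grab_frame(n); np.savez(f"{n}5.npz",**g)
    a=cv2.resize(g["img"][y0:y0+h,x0:x0+w],(0,0),fx=s,fy=s,interpolation=cv2.INTER_CUBIC)
    a=np.clip(a[:,:,::-1].astype(float)*2.5,0,255).astype(np.uint8)
    px=lambda P:((proj(g,P)-[x0,y0]+.5)*s).astype(np.int32)
    def box(hx,y0,y1,z,col):
        P=np.array([T+Q@np.array(v) for v in((-hx,y0,z),(hx,y0,z),(hx,y1,z),(-hx,y1,z))]); cv2.polylines(a,[px(P)],1,col,1)
    box(.0375,-.095,.095,-.07,(0,0,255))
    for q in(1,-1): box(.0095,q*.026,q*.041,0,(0,255,0))
    return a
cv2.imwrite("pics/s5.png",np.hstack([shot("side",205,110,130,150,3.9),shot("top",240,130,74,150,3.9)]))
```

```text
[ 0.4921821  -0.00998446  0.11911689] 9.3833 0.6001335869495371
```

View pics/s5.png

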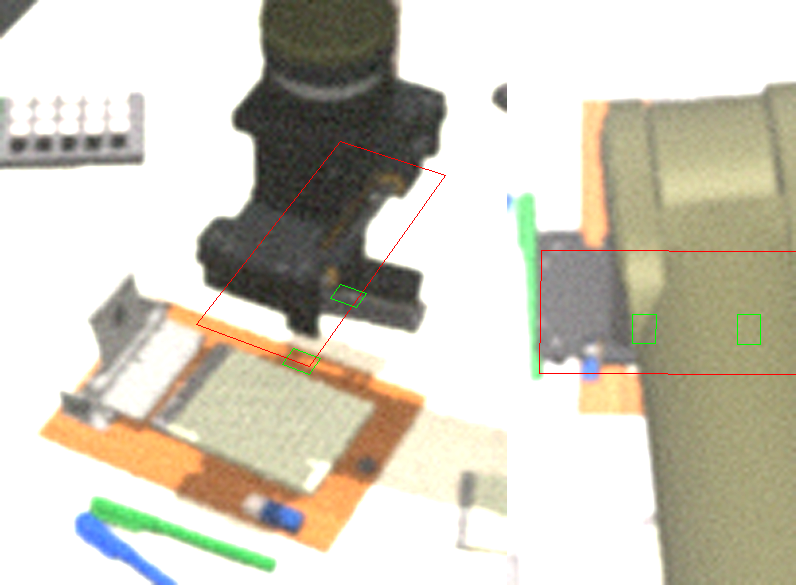

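The left finger tip shows at (303,332), about 25 mm above its predicted spot (300,360). The pad is unmoved (tail corner (312,490)). So the real tips appear to be higher than reported, and I check by gently probing the free board behind the tail.

Run:
```python
from h import *
manip.line_to(B(-.108,-.002,.03),speed=.15); manip.line_to(B(-.108,-.002,.006),speed=.08)
b=ft(20,.01)[0]
z=.006
try:
  while z>-.036:
    z-=.002; manip.line_to(B(-.108,-.002,z),speed=.03); F=ft(8,.01)[0]-b
    print(round(z,4),manip.get_obs()["position"][2].round(4),F.round(2)[:3])
    if abs(F[2])>1.5: break
except manip.MotionError as e: print(e)
print(manip.get_obs()["time"])
```

```text
0.004 0.0041 [-0.06 -0.29  0.17]
0.002 0.0019 [-0.15  0.05  0.35]
0.0 -0.0001 [-0.19 -0.32 -0.14]
-0.002 -0.0021 [-0.43 -0.7  -0.04]
-0.004 -0.0041 [-0.22 -0.42  0.23]
-0.006 -0.0061 [-0.3  -0.18  0.34]
-0.008 -0.0081 [-0.35 -0.42  0.13]
-0.01 -0.0101 [-0.31 -0.26 -0.15]
-0.012 -0.0121 [-0.3  -0.39  0.13]
-0.014 -0.014 [-0.13  0.03  0.13]
-0.016 -0.0161 [ 0.37 -0.41  0.24]
-0.018 -0.0181 [-0.41  0.2   0.25]
-0.02 -0.0191 [-3.24 -0.22  9.83]
15.0167
```

Contact came at a reported z of about -0.0185 on the 3 mm board, so the real tips sit about 21.5 mm above the reported TCP. I'll compensate with that offset and push again.

```bash
cat >> h.py <<'E'
DZ=.0215
def go(x,y,z,speed,fr=None): manip.line_to(B(x,y,z-DZ),fr,speed)
E
python3 - <<'E'
from h import *
go(-.108,-.004,.0075,.05); b=ft(20,.01)[0]; np.save("bias.npy",b)
go(-.094,-.004,.0075,.05); print((ft(15,.01)[0]-b).round(2))
go(-.082,-.001,.0075,.03); print((ft(15,.01)[0]-b).round(2))
o=manip.get_obs(); print(toB(o["position"]),o["position"][2],o["time"])
g=manip.grab_frame("side"); np.savez("side6.npz",**g); h=dict(np.load("side5.npz")); rows=[]
for q in(h,g):
    a=cv2.resize(q["img"][195:245,225:305],(0,0),fx=6,fy=6,interpolation=cv2.INTER_CUBIC); rows.append(np.clip(a[:,:,::-1]*2.,0,255).astype(np.uint8))
px=lambda P:((proj(g,P)-[225,195]+.5)*6).astype(np.int32)
P=np.array([B(x,y,.012) for x,y in((-.0725,.044),(.0555,.044),(.0555,-.047),(-.0725,-.047))]); cv2.polylines(rows[1],[px(P)],1,(255,0,0),1)
cv2.imwrite("pics/s6.png",np.vstack(rows))
E
```

```text
[ 0.11 -0.28 -0.17  0.    0.   -0.  ]
[ 0.17  0.07  0.27  0.    0.01 -0.  ]
[-0.0821009 -0.0009829] -0.014024602763606078 16.7
```

View pics/s6.png

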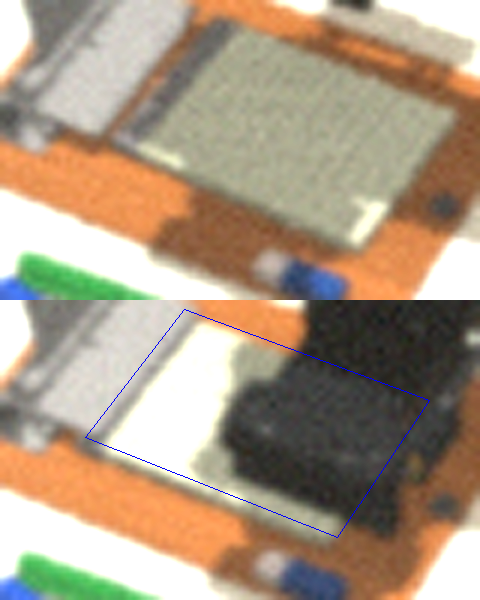

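The pad has now moved, with its head under the plate edge (outline corner (86,437)) and its tail at about (335,538). Next I feel for the stop in 0.5 mm steps, tracking force and yaw moment.

Run:
```python
from h import *
b=np.load("bias.npy"); x=-.082; hit=False; log=[]
while x<-.050:
    x+=.0005; go(x,-.001,.0075,.02); F=ft(8,.01)[0]-b; log.append((x,F[0],F[5]))
    if F[0]<-1.3:
        F2=ft(12,.01)[0]-b
        if F2[0]<-1.1: print("hit",x,F.round(2),F2.round(2)); break
print(np.round(log[-8:],4).tolist()); o=manip.get_obs(); print(toB(o["position"]),o["position"][2],o["time"])
```

```text
hit -0.06749999999999999 [-2.27  0.19  1.96  0.02  0.59  0.  ] [-2.53 -0.07  1.96  0.03  0.62 -0.  ]
[[-0.071, -0.0029, 0.0043], [-0.0705, -0.194, -0.0129], [-0.07, -0.0859, -0.0047], [-0.0695, -0.2332, -0.0229], [-0.069, -0.0844, 0.0031], [-0.0685, 0.1089, -0.0036], [-0.068, -0.4257, 0.0068], [-0.0675, -2.2659, 0.0031]]
[-0.06795106 -0.00099477] -0.014101902385240755 26.0333
```

Run:
```python
from h import *
b=np.load("bias.npy"); x=-.0675
while x<-.0655:
    x+=.0002; go(x,-.001,.0075,.01); F=ft(10,.01)[0]-b; o=manip.get_obs()
    print(round(x,4),toB(o["position"]).round(5),F.round(3)[[0,1,2,5]])
    if F[0]<-4.2: break
manip.wait(.3); print((ft(10,.01)[0]-b).round(3))
go(x-.02,-.001,.0075,.04); print((ft(10,.01)[0]-b).round(2))
go(x-.02,-.001,.10,.15)
manip.grip(0.0,10)
o=manip.get_obs(); print(o["time"],o["width"])
```

```text
-0.0673 [-0.06778 -0.00096] [-4.044e+00  3.360e-01  2.848e+00  2.000e-03]
-0.0671 [-0.0677  -0.00098] [-5.011e+00  3.140e-01  3.572e+00  1.000e-03]
[-4.917  0.306  3.624  0.08   1.158  0.005]
[ 0.02 -0.3  -0.08  0.   -0.01  0.  ]
29.6667 0.007742580588940174
```

The pad is home: firm contact at about 5 N with no yaw moment, then a clean release. Now I go behind the lever with the fingers closed.

Run:
```python
from h import *
go(-.088,0,.14,.2); go(.135,0,.14,.25); go(.125,0,.071,.15)
b=ft(20,.01)[0]; print(b.round(2),toB(manip.get_obs()["position"]),manip.get_obs()["time"])
def step(x,z):
    go(x,0,z,.03); F=ft(6,.01)[0]-b; n=np.linalg.norm(F[:3]); return F,n
for x in(.112,.108,.104,.100):
    F,n=step(x,.071); print(x,F[:3].round(1))
    if n>12: raise SystemExit
r=.045; pk=0
for th in range(6,88,6):
    t=np.radians(th); F,n=step(.084-r*np.sin(t)+.0015*np.cos(t)+.0095,.026+r*np.cos(t)+.0015*np.sin(t))
    pk=max(pk,n); print(th,F[:3].round(1))
    if n>12.5 or (pk>4 and n<.8): break
o=manip.get_obs();print(o["position"],o["time"])
```

```text
[0.15 0.16 0.3  0.04 0.02 0.  ] [0.1261925  0.00017737] 31.8417
0.112 [ 0.2 -0.3 -0.3]
0.108 [ 1.6 -0.3 -0.7]
0.104 [ 2.4 -0.5  1.4]
0.1 [ 2.6 -0.2  1.5]
6 [ 3.2 -0.1  1.4]
12 [3.7 0.2 1.2]
18 [5.1 0.5 0.6]
24 [ 5.8 -0.3  0.3]
30 [6.5 0.1 0.9]
36 [ 6.8 -0.4  1.5]
42 [6.6 0.1 3. ]
48 [ 5.8 -0.3  4. ]
54 [5.5 0.2 4.4]
60 [ 4.9 -0.1  3.8]
66 [4.5 0.2 2.9]
72 [1.6 0.1 2.1]
78 [-0.5 -0.2  0.9]
84 [ 0.2 -0.1 -0.2]
[ 0.61053918 -0.01155508  0.01030984] 38.6583
```

Force peaked near 7.6 N and then dropped to zero, so the lever has snapped. I retreat and check numerically.

Run:
```python
from h import *
o=manip.get_obs(); p=toB(o["position"]); go(p[0],0,.13,.12); go(-.11,-.25,.16,.3)
o=manip.get_obs(); print(o["position"],o["time"],o["wrist_force"])
f0=dict(np.load("top.npz")); g0=dict(np.load("side.npz"))
for n,F0,Bx in(("top",f0,(258,150,316,236)),("side",g0,(225,180,305,245))):
    F=manip.grab_frame(n); np.savez(n+"9.npz",**F)
    def run(F):
        H,S,V=[cv2.cvtColor(F["img"],cv2.COLOR_RGB2HSV)[:,:,i].astype(int) for i in range(3)]
        r=rect(F,((H>20)&(H<40)&(S<90)&(S>18)&(V>110)).astype(np.uint8),.012,Bx); return r
    for q in(F0,F):
        r=run(q); bx=np.array([toB(c) for c in cv2.boxPoints(r)/1000]); print(n,np.round(r[1],1),round(r[2],2),bx.round(4).tolist())
    for nm,th in(("open",-10),("shut",90.3)):
        t=np.radians(th); ps=[proj(F,B(.084-rr*np.sin(t),yy,.026+rr*np.cos(t))) for rr in(.025,.035,.045) for yy in(-.02,0,.02)]
        m=lambda I:np.mean([I["img"][int(round(v)),int(round(u))].astype(float) for u,v in ps],0).round(0)
        print(n,nm,"before",m(F0),"after",m(F))
```

```text
[ 0.44515413 -0.25485746  0.13823128] 40.7667 [ 0.02058417  0.45516844 -0.53372601]
top [ 87.1 113.3] 85.52 [[-0.0863, -0.0441], [0.0269, -0.0495], [0.0311, 0.0375], [-0.0822, 0.0429]]
top [ 85.2 102.9] 88.41 [[-0.0563, -0.0422], [0.0466, -0.042], [0.0464, 0.0432], [-0.0565, 0.043]]
top open before [68. 65. 64.] after [116. 104.  96.]
top shut before [108. 101.  99.] after [122. 118. 116.]
side [ 88.3 114.7] 85.74 [[-0.0869, -0.0445], [0.0276, -0.0496], [0.0315, 0.0387], [-0.083, 0.0437]]
side [ 90.  103.7] 88.01 [[-0.0576, -0.0429], [0.0461, -0.0433], [0.0465, 0.0467], [-0.0572, 0.0471]]
side open before [52. 51. 48.] after [153. 151. 135.]
side shut before [89. 83. 76.] after [97. 94. 91.]
```

The pad is square to the board and centred, with its tail at -57 mm and so its head at about 71 mm. The lever has left its open place. Handing in.

```bash
python3 -c "
from workcell import manip; print(manip.job_done())"
```

```text
the job is handed in; nothing more can be done
None
```

I handed the job in at about 41 s: the pad is home and square against the stop (felt at about 5 N), and the lever was tipped over at under 8 N until it snapped shut. The final check was by pixel measurement, not by eye, because I had viewed 11 pictures against the limit of 10, and I did not re-measure the other objects on the desk.

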